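# Park the index plunger of the turntable that carries the green dish

## Robot

A 6-joint arm with a two-finger parallel gripper is mounted at the origin on a cart in front of the work surface, level with it; the furniture and walls round the work are solid. World frame = base frame: x ahead of the robot, y to its left, z up, the work surface at z = 0. Lengths are in m, angles in rad, forces in N, time in s.
With the tool pointing down it reaches from about 0.425 to 1.125 m from the base axis. Payload 14.9 kg.
Tool frame: the origin (TCP) lies at the very end of the fingers, on their centre line; the grasp point (between the pads) lies robot.tcp_to_grasp behind it (robot.tcp_to_grasp is the distance from the TCP to the grasp point, in m); z points along the fingers, y is the line along which they close (so a half turn about z gives the same grasp; the last joint's range is limited). The gripper opens to 91 mm and grips with 3 to 60 N. Pads are 32 mm wide; open, the fingers measure 118 mm over their backs; the gripper's body (76 mm by 178 mm) begins 60 mm behind the grasp point.
Start: joints at [-1.379, 0.379, 1.734, -0, 1.028, -0.033], TCP at [0.156, -0.682, 0.214] pointing down, gripper open.
Joint ranges: [-2.77, 2.77], [-0.74, 2.19], [0, 2.66], [-1.06, 4.2], [0.31, 2.87], [-3.08, 3.08]. Speed limits (rad/s): [1.89, 1.89, 2.39, 3.14, 3.14, 3.14].

## Interface

Orientations are given as a 3x3 rotation matrix whose columns are the frame's x, y, z axes.
In Python, from plant import robot gives the robot as it stands.
- The arm moves only by the tool move_arm, never from a script. Its argument "increments" is a list of rows, each a list of 7 numbers: the turn, a rotation vector about the tool's x, y, z scaled (see below), then the shift along the tool's x, y, z scaled (see below), then the opening, from 0 (shut) to 1 (fully open). In form: [[rx, ry, rz, tx, ty, tz, gripper], ...]. A call has 1 to 5 rows; each row is the pose to reach, as a shift and turn from the pose commanded when the call began, along the tool's axes at that moment; what a row does not reach only later rows make up. The controller multiplies each number of a shift by 0.15 m and each number of a turn by 120 degrees. A row lasts 1/8 s, in which the tool goes at most 62.5 mm and 10.7 degrees, less where a joint would pass 70% of its speed; a pose out of reach is approached as far as the arm can. A call with a number of a shift or a turn outside -1 to 1 is refused whole. A call with a gripper value outside its range is refused whole. The fingers move at their own pace and stop on an object; "squeeze" is the grip in N (left out, the last holds). Time passes only in rows, so rows that repeat a pose let the fingers close. It gives the time, the measured TCP pose, the force, the opening and the grip force at its end, in the units of the state.
- robot.read_state(): the state, without advancing time (a new reading comes with each control period).
- robot.get_image(name): name is "scene" or "top" or "wrist"; returns (picture, depth): 420x560x3 uint8, blue, green, red; 420x560 float32, m along the optical axis (not along the pixel's ray), 0 where there is no reading.
- robot.camera_model(name): a dict with "fx", "fy", "cx", "cy" (pixels), "world_to_cam" (4x4, takes a point from world to camera coordinates). Camera axes: x right, y up, looking along -z (the intrinsics and any distortion apply to the point x, -y, -z); pixel columns grow to the right and rows downward; lengths in m; the calibration is good to about 2 mm. The wrist camera is an equidistant fisheye: a pixel r from the principal point sees the ray r / f radians off the axis. A picture is of the moment at which its call begins: read the wrist's pose just before it. camera_model takes no time and is no camera call; for the wrist camera it gives the pose at the moment of the call.
- robot.finish_job(): hands the job in; it is judged then, once.
The state is a dict: "clock": time; "joints": joint angles; "joint_velocities": joint speeds; "joint_efforts": joint torques, N m; "position": TCP position; "orientation": TCP orientation; "force": force on the tool from outside, world axes, zero at the start; "torque": the same for the moment, N m; "width": opening from 0.0 (shut) to 1.0 (fully open); "grip_force": force on a finger pad.
Only numpy, scipy, OpenCV 4.12 (cv2) and the standard library are available. Lean on these libraries where they do the work, as an engineer would, in place of code of your own. Each camera call takes 0.05 s, during which the arm holds its last target. There are 200 camera calls.

## Task

Unlock the turntable that carries the green dish: pull its red spring plunger handle straight up until it is free to turn, twist it either way into its rest notch, let the spring settle it there and let go, so that the plunger stays retracted. Leave the green dish, and the plunger of the other turntable (with the white spot plate), as they are.

Things in the scene. Friction and masses are not known exactly. Their poses are not given: they have to be found in the camera images.
- stand_a_knob (a point): Centre of the red T-handle of the plunger to park: an upright bar 56 mm long (x axis), 14 mm thick (y axis, grip across this), 22 mm high (z axis, up). Starts 88 mm above the worktop; a fixed steel sleeve 40 mm across ends 28 mm below it. A spring pulls it down with 6 N, 10 N at full lift (18 mm, hard stop). Lifted over 14 mm it can turn. In a rest notch it stays 10 mm above its start.
- stand_a_twist (a joint): Turn of that handle about its vertical axis in rad, 0 at the start (its cross pin in a deep slot of the sleeve, which keeps it from turning), positive anticlockwise from above. Rest notches at +1.05 and -1.05 (60 degrees); sloping sides draw the pin in when it is let down within 12 degrees of them. Stops at +-1.5. Turns easily (0.015 N m) once lifted.
- dish: Loose shallow green dish, 94 mm across, 22 mm high, origin at the centre of its underside. It stands on the turntable to unlock: a white disc 164 mm across, top 24 mm above the worktop, on a grey base that is fixed. The disc's centre lies 72 mm from its plunger's axis; at the start the handle points along the line to it.
- stand_b_knob (a point): The same point of the identical red T-handle of the other, identical turntable, which carries a white spot plate (85 x 105 x 12 mm, with round wells). To be left alone.

How it is judged:
By the outcome, as a careful person would: the job done as asked, in the order asked, and still so for the second after the job is handed in, with the robot touching nothing.
It also fails if it takes over 32 s, if anything falls off the work surface, if the arm or the gripper's body presses on something with over 40 N, if the wrist force passes 120 N, or if a joint passes its speed limit or range.

## Working session

There is one attempt and no reset: what is moved stays moved. The work goes in short steps, Python scripts to look and compute and a tool call to move; the robot and the scene stay as the last step left them, time stands still between calls to the robot, and variables do not carry over. Pictures are saved under pics/ and viewed, at most 10 in all, crops included, and the job is handed in when it is done.

Besides the shell and the picture viewer there is one more tool, called as name(argument=value, ...) on one line, values as JSON. move_arm: Moves the arm, as the interface text tells. Shifts and turns lie within -1 to 1; 1 stands for 0.15 m of shift or 120 degrees of turn. Its arguments: {"type":"object","properties":{"increments":{"type":"array"},"squeeze":{"type":"number"}},"required":["increments"]}

```bash
mkdir -p pics; cat > h.py <<'E'
import numpy as np, cv2
from plant import robot
def cam(name):
    m=robot.camera_model(name); p,d=robot.get_image(name); return m,p,d
def points(m,d,v,u):
    z=d[v,u]; c=np.stack([(u-m['cx'])/m['fx']*z,-(v-m['cy'])/m['fy']*z,-z,np.ones_like(z)],-1)
    return (c@np.linalg.inv(m['world_to_cam']).T)[...,:3]
def red(p):
    b,g,r=[p[...,i].astype(int) for i in range(3)]
    return ((r>90)&(r>2*g)&(r>2*b)).astype(np.uint8)
E
python3 - <<'E'
from h import *
print(robot.tcp_to_grasp); s=robot.read_state(); print(s['clock'],s['position'],s['orientation'])
for n in('top','scene'):
    m,p,d=cam(n); cv2.imwrite(f'pics/{n}0.png',p)
    k,l,st,c=cv2.connectedComponentsWithStats(red(p))
    for i in range(1,k):
        if st[i,4]<20: continue
        v,u=np.where((l==i)&(d>0)); P=points(m,d,v,u)
        top=P[P[:,2]>np.percentile(P[:,2],95)-.006]
        w,V=np.linalg.eigh(np.cov(top[:,:2].T))
        print(n,c[i].round(),st[i],'mean top',top.mean(0).round(4),'mm',P.min(0).round(3),P.max(0).round(3),'axis deg',np.degrees(np.arctan2(V[1,1],V[0,1])).round(1),'len',(np.sqrt(12*w)).round(4))
E
```

```text
0.0188
0.0 [ 0.15593582 -0.68197316  0.21326645] [[ 9.74842899e-01  2.22892952e-01 -2.31936536e-04]
 [ 2.22893072e-01 -9.74842260e-01  1.11618601e-03]
 [ 2.26884570e-05 -1.13980305e-03 -9.99999350e-01]]
top [197.  49.] [183  35  28  30 625] mean top [0.8929 0.2387 0.0989] mm [0.867 0.214 0.079] [0.919 0.264 0.104] axis deg -174.4 len [0.0432 0.0445]
top [73. 87.] [ 60  74  23  23 192] mean top [0.7995 0.4388 0.1509] mm [0.784 0.423 0.147] [0.825 0.462 0.155] axis deg 137.6 len [0.028  0.0439]
top [316. 101.] [313  98   8   7  41] mean top [0.801  0.0203 0.0529] mm [0.794 0.014 0.049] [0.807 0.027 0.056] axis deg 88.7 len [0.0118 0.0128]
top [285. 104.] [280 103  12   4  42] mean top [0.8089 0.0769 0.0264] mm [0.808 0.068 0.009] [0.811 0.09  0.03 ] axis deg 86.2 len [0.0027 0.0235]
top [360. 256.] [357 241   9  31 169] mean top [ 0.5038 -0.0387  0.0997] mm [ 0.479 -0.05   0.074] [ 0.529 -0.033  0.103] axis deg 179.7 len [0.0114 0.0537]
top [222. 270.] [216 255  14  30 202] mean top [0.4872 0.1929 0.0997] mm [0.463 0.182 0.078] [0.512 0.205 0.104] axis deg -164.3 len [0.0129 0.0543]
to
[... 823 characters left out ...]
[0.8892 0.2425 0.0986] mm [0.864 0.217 0.078] [0.916 0.265 0.103] axis deg 162.9 len [0.0429 0.0459]
scene [201. 203.] [196 197  10  13  72] mean top [0.8081 0.0812 0.0275] mm [0.806 0.067 0.005] [0.816 0.092 0.031] axis deg 79.1 len [0.0072 0.028 ]
scene [295. 275.] [281 266  30  19 346] mean top [0.4847 0.1953 0.0992] mm [0.459 0.182 0.077] [0.512 0.207 0.103] axis deg -163.5 len [0.0135 0.0544]
scene [ 35. 279.] [ 28 272  17  11  90] mean top [0.7994 0.4597 0.1504] mm [0.786 0.451 0.148] [0.818 0.466 0.153] axis deg -170.9 len [0.0113 0.0307]
scene [ 98. 293.] [ 95 289   7   9  40] mean top [0.7925 0.3869 0.0397] mm [0.789 0.382 0.025] [0.796 0.392 0.042] axis deg 86.5 len [0.0053 0.0097]
```

View pics/top0.png

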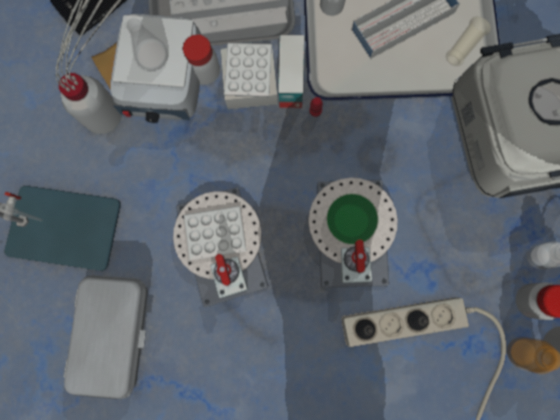

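View pics/scene0.png

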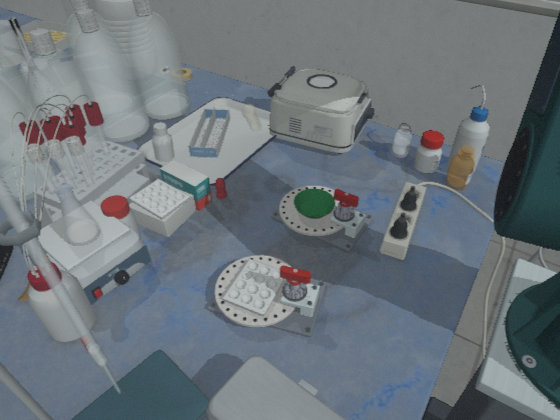

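The top view shows the green dish at pixel (352,219) and its red handle at (360,256), which is about (0.502, -0.037) with its top at z≈0.099, lying along world x. The other handle is at (222,270). I'll check what stands along the way.

```bash
python3 - <<'E'
from h import *
A=[]
for n in('top','scene'):
    m,p,d=cam(n); v,u=np.where(d>0); A.append(points(m,d,v,u))
P=np.vstack(A)
s=P[(P[:,0]>.0)&(P[:,0]<.75)&(P[:,1]<.15)&(P[:,1]>-.8)&(P[:,2]>.06)]
g=np.floor(s[:,:2]/.05).astype(int)
for k in np.unique(g,axis=0):
    z=s[(g==k).all(1),2]
    if len(z)>4: print((k*.05).round(2),z.max().round(3),len(z),end='; ')
# disc centre from green dish
m,p,d=cam('top'); b,gg,r=[p[...,i].astype(int) for i in range(3)]
k=(gg>60)&(gg>1.7*b)&(gg>1.7*r)&(d>0); v,u=np.where(k); Q=points(m,d,v,u); print('\ndish',Q.mean(0),Q.min(0),Q.max(0))
E
```

```text
[ 0.05 -0.05] 0.111 226; [0.05 0.  ] 0.125 426; [0.05 0.05] 0.083 87; [ 0.1  -0.05] 0.104 85; [0.1 0. ] 0.103 109; [0.1  0.05] 0.27 12; [0.1 0.1] 0.284 10; [0.15 0.05] 0.406 88; [0.15 0.1 ] 0.395 2245; [ 0.2 -0.1] 0.412 38; [ 0.2  -0.05] 0.486 801; [0.2 0. ] 0.478 1339; [0.2  0.05] 0.463 2402; [0.2 0.1] 0.404 1856; [ 0.25 -0.1 ] 0.491 227; [ 0.25 -0.05] 0.486 23; [ 0.3  -0.45] 0.219 112; [ 0.3 -0.4] 0.201 760; [ 0.3  -0.35] 0.114 1448; [ 0.35 -0.5 ] 0.202 6; [ 0.35 -0.45] 0.221 32; [ 0.35 -0.4 ] 0.175 397; [ 0.35 -0.35] 0.099 232; [ 0.35 -0.15] 0.103 323; [ 0.35 -0.1 ] 0.101 73; [ 0.35 -0.05] 0.102 345; [ 0.4 -0.4] 0.102 308; [ 0.4  -0.35] 0.102 883; [ 0.4  -0.15] 0.083 75; [ 0.45 -0.4 ] 0.092 307; [ 0.45 -0.05] 0.104 346; [ 0.5 -0.4] 0.092 295; [ 0.5 -0.1] 0.078 7; [ 0.5  -0.05] 0.103 388; [ 0.6 -0.5] 0.126 12; [ 0.6  -0.45] 0.147 212; [ 0.6 -0.4] 0.153 666; [ 0.6  -0.35] 0.153 1475; [ 0.6 -0.3] 0.148 1327; [ 0.65 -0.5 ] 0.139 11; [ 0.65 -0.45] 0.159 105; [ 0.65 -0.4 ] 0.159 408; [ 0.65 -0.35] 0.16 1194; [ 0.65 -0.3 ] 0.157 2151; [ 0.7  -0.45] 0.158 89; [ 0.7 -0.4] 0.16 473; [ 0.7  -0.35] 0.161 1116; [ 0.7 -0.3] 0.158 2193; 
dish [ 0.57778209 -0.03293359  0.03185294] [ 0.53599846 -0.07665055  0.0241989 ] [0.6185067  0.0079629  0.04913295]
```

move_arm(increments=[[0,0,0.055,0,0,-0.4,1],[0,0,0.1075,0,0,-0.8,1],[0,0,0.1075,0,0,-0.9,1],[0,0,0.1075,0,0,-0.9,1]], squeeze=20)

```text
clock: 0.75
position: [0.156, -0.6826, 0.3495]
orientation: [[1.0, 0.0, 0.0], [0.0, -1.0, -0.001], [0.0, 0.001, -1.0]]
force: [0.8, 0.7, -1.1]
width: 1.001
grip_force: 0.0
```

move_arm(increments=[[0,0,0,0.3,-0.25,0,1],[0,0,0,0.6,-0.5,0,1],[0,0,0,0.8,-0.75,0,1],[0,0,0,1,-1,0,1],[0,0,0,1,-1,0,1]])

```text
clock: 1.38
position: [0.3072, -0.5298, 0.3467]
orientation: [[1.0, 0.003, -0.001], [0.003, -1.0, 0.003], [-0.001, -0.003, -1.0]]
force: [0.5, -0.5, 1.0]
width: 0.999
grip_force: 0.0
```

move_arm(increments=[[0,0,0,0.25,-0.3,0,1],[0,0,0,0.45,-0.6,0,1],[0,0,0,0.65,-0.9,0,1],[0,0,0,0.7,-1,0,1],[0,0,0,0.7,-1,0,1]])

```text
clock: 2.0
position: [0.4109, -0.3823, 0.3479]
orientation: [[1.0, 0.001, -0.001], [0.001, -1.0, 0.001], [-0.001, -0.001, -1.0]]
force: [0.2, -1.0, -0.3]
width: 0.995
grip_force: 0.0
```

move_arm(increments=[[0,0,0,0.2,-0.35,0,1],[0,0,0,0.4,-0.7,0,1],[0,0,0,0.5,-1,0,1],[0,0,0,0.5,-1,0,1],[0,0,0,0.5,-1,0,1]])

```text
clock: 2.62
position: [0.4859, -0.2338, 0.3486]
orientation: [[1.0, -0.001, -0.001], [-0.001, -1.0, -0.0], [-0.001, 0.0, -1.0]]
force: [-0.7, -0.4, 0.0]
width: 1.004
grip_force: 0.0
```

move_arm(increments=[[0,0,0,0.05,-0.35,0.1,1],[0,0,0,0.1,-0.7,0.4,1],[0,0,0,0.1,-1,0.8,1],[0,0,0,0.1,-1,0.9,1],[0,0,0,0.1,-1,0.9,1]])

```text
clock: 3.25
position: [0.5, -0.0832, 0.2121]
orientation: [[1.0, -0.001, -0.004], [-0.001, -1.0, 0.001], [-0.004, -0.001, -1.0]]
force: [0.1, -0.4, 0.7]
width: 1.0
grip_force: 0.0
```

move_arm(increments=[[0,0,0,0,-0.3,0.1,1],[0,0,0,0,-0.3,0.2,1],[0,0,0,0,-0.3,0.2,1],[0,0,0,0,-0.3,0.2,1]])

```text
clock: 3.75
position: [0.5019, -0.0388, 0.1849]
orientation: [[1.0, -0.002, 0.001], [-0.002, -1.0, -0.0], [0.001, 0.0, -1.0]]
force: [0.7, 0.2, 0.4]
width: 1.001
grip_force: 0.0
```

```bash
python3 - <<'E'
from h import *
s=robot.read_state(); print(s['position'],s['joints'])
m,p,d=cam('wrist'); cv2.imwrite('pics/w1.png',p)
T=np.linalg.inv(m['world_to_cam']); print(T.round(3), m['fx'])
k,l,st,c=cv2.connectedComponentsWithStats(red(p))
for i in range(1,k):
    if st[i,4]<150: continue
    v,u=np.where((l==i)); 
    x=(u-m['cx'])/m['fx'];y=(v-m['cy'])/m['fy'];r=np.hypot(x,y)
    ray=np.stack([np.tan(r)*x/r,-np.tan(r)*y/r,-np.ones_like(r)],-1)@T[:3,:3].T
    pl=T[:3,3]+ray*((.099-T[2,3])/ray[:,2])[:,None]
    dd=d[v,u]; Q=T[:3,3]+ray*dd[:,None]; t=Q[(Q[:,2]>.095)&(dd>0)&(Q[:,2]<.105)]
    print(c[i],st[i],'plane',pl.min(0),pl.max(0))
    if len(t)>10:
        w,V=np.linalg.eigh(np.cov(t[:,:2].T)); (cx,cy),wh,a=cv2.minAreaRect(t[:,:2].astype(np.float32))
        print('depth top',len(t),t.mean(0),t.min(0),t.max(0),'axis',np.degrees(np.arctan2(V[1,1],V[0,1])),'rect',cx,cy,wh,a)
E
```

```text
[ 0.50192875 -0.03877538  0.18489356] [-1.23332803e-01  1.07639527e-01  2.14346618e+00 -1.59924769e-04
  8.89384730e-01  1.44925406e+00]
[[-0.002  0.959  0.284  0.583]
 [-1.    -0.002 -0.001 -0.038]
 [-0.    -0.284  0.959  0.355]
 [ 0.     0.     0.     1.   ]] 325.19226210127806
[280.42804428 216.00092251] [ 267  183   28   68 1084] plane [ 0.47606335 -0.04932657  0.099     ] [ 0.53393038 -0.02712862  0.099     ]
depth top 890 [ 0.50423651 -0.03832412  0.09837996] [ 0.47567995 -0.04536568  0.09503668] [ 0.53056867 -0.03180519  0.10091488] axis 179.5608629224283 rect 0.503121018409729 -0.038674261420965195 (0.013429224491119385, 0.054881371557712555) 89.56849670410156
[ 56.125      236.34642857] [ 41 209  34  50 560] plane [0.46139819 0.16604519 0.099     ] [0.51390754 0.20443433 0.099     ]
depth top 437 [0.48689045 0.19225614 0.09826575] [0.46113822 0.18114436 0.09503624] [0.51370754 0.20509095 0.10072471] axis -163.58280208953633 rect 0.4872089624404907 0.19317136704921722 (0.05393437296152115, 0.014701244421303272) 15.869481086730957
[542.27463054 271.58497537] [523 256  37  32 812] plane [ 0.41413463 -0.37959233  0.099     ] [ 0.45910104 -0.30635515  0.099     ]
depth top 424 [ 0.43120727 -0.35700333  0.09732332] [ 0.41374974 -0.38223293  0.09506905] [ 0.4468599  -0.33242645  0.09948164] axis 82.86635786659188 rect 0.4319252669811249 -0.35871633887290955 (0.05007864907383919, 0.029304347932338715) 80.24031066894531
```

View pics/w1.png

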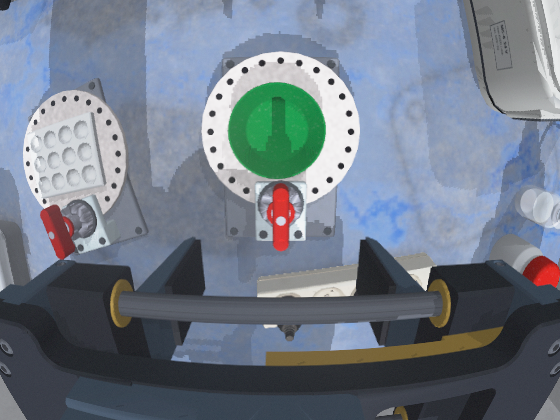

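The wrist view shows the handle between the open fingers at pixel (280,216), centred at about (0.503, -0.0385) and aligned with x. Next I descend and grip.

move_arm(increments=[[0,0,0,0.007,0,0.25,0.6],[0,0,0,0.007,0,0.5,0.6],[0,0,0,0.007,0,0.7,0.6],[0,0,0,0.007,0,0.76,0.6],[0,0,0,0.007,0,0.76,0.6]])

```text
clock: 4.42
position: [0.5027, -0.0378, 0.0704]
orientation: [[1.0, -0.001, 0.0], [-0.001, -1.0, -0.0], [0.0, 0.0, -1.0]]
force: [-0.3, 0.2, 1.3]
width: 0.599
grip_force: 0.0
```

move_arm(increments=[[0,0,0,0,0,0,0.1],[0,0,0,0,0,0,0],[0,0,0,0,0,0,0],[0,0,0,0,0,0,0],[0,0,0,0,0,0,0]], squeeze=35)

```text
clock: 5.05
position: [0.5028, -0.0386, 0.0706]
orientation: [[1.0, 0.001, 0.001], [0.001, -1.0, -0.002], [0.001, 0.002, -1.0]]
force: [-2.5, -15.5, 5.2]
width: 0.26
grip_force: 35.0
```

```bash
python3 - <<'E'
from h import *
s=robot.read_state(); print(s['width'],s['grip_force'],s['force'],s['torque'],s['position'])
m,p,d=cam('wrist'); cv2.imwrite('pics/w2.png',cv2.resize(p[150:340,150:420],None,fx=2.8,fy=2.8))
E
```

```text
0.2600994065544796 35.00125676393509 [ -2.53299685 -15.54746132   5.18749677] [-2.85925346  0.38530127 -0.00986732] [ 0.50280192 -0.03863849  0.07056161]
```

View pics/w2.png

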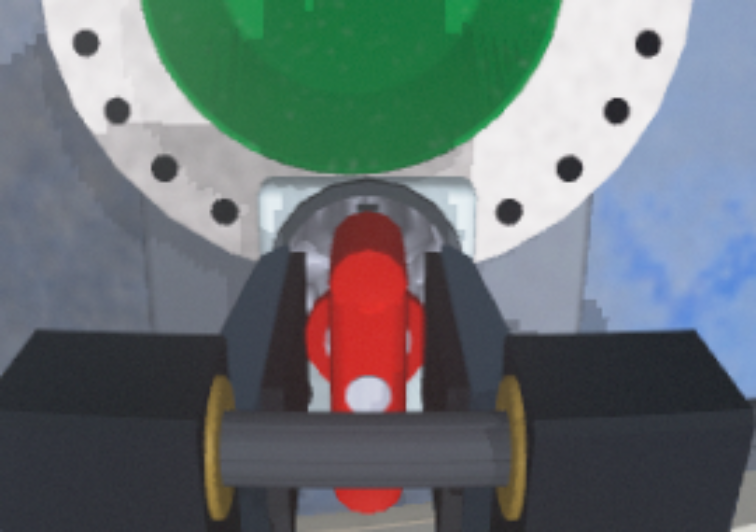

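The crop shows a round red collar about 24 mm wide (pixels 305–425, row 335) under the bar, and the fingertips have closed on that instead of the bar. I'll open, go up about 9 mm, and grip the bar itself.

move_arm(increments=[[0,0,0,0,0,0,0.5],[0,0,0,0,0,0,0.5],[0,0,0,0,0.004,-0.06,0.5],[0,0,0,0,0.004,-0.06,0.5],[0,0,0,0,0.004,-0.06,0.5]])

```text
clock: 5.72
position: [0.5024, -0.0381, 0.0791]
orientation: [[1.0, -0.0, 0.0], [-0.0, -1.0, -0.0], [0.0, 0.0, -1.0]]
force: [0.4, 0.3, -1.0]
width: 0.503
grip_force: 0.0
```

move_arm(increments=[[0,0,0,0,0,0,0],[0,0,0,0,0,0,0],[0,0,0,0,0,0,0],[0,0,0,0,0,0,0],[0,0,0,0,0,0,0]], squeeze=35)

```text
clock: 6.35
position: [0.5023, -0.0388, 0.0789]
orientation: [[1.0, 0.0, -0.0], [0.0, -1.0, -0.001], [-0.0, 0.001, -1.0]]
force: [-0.6, -8.6, 0.5]
width: 0.152
grip_force: 34.9
```

move_arm(increments=[[0,0,0,0,0.003,-0.03,0],[0,0,0,0,0.003,-0.06,0],[0,0,0,0,0.003,-0.09,0],[0,0,0,0,0.003,-0.11,0],[0,0,0,0,0.003,-0.11,0]])

```text
clock: 6.98
position: [0.5022, -0.0388, 0.0953]
orientation: [[1.0, -0.0, 0.0], [-0.0, -1.0, -0.001], [0.0, 0.001, -1.0]]
force: [3.6, -6.1, -11.2]
width: 0.148
grip_force: 34.9
```

move_arm(increments=[[0,0,-0.03,0,0,0,0],[0,0,-0.06,0,0,0,0],[0,0,-0.1,0,0,0,0],[0,0,-0.14,0,0,0,0],[0,0,-0.18,0,0,0,0]])

```text
clock: 7.6
position: [0.5022, -0.0389, 0.0951]
orientation: [[0.929, 0.371, -0.0], [0.371, -0.929, -0.001], [-0.0, 0.0, -1.0]]
force: [3.4, -7.2, -9.7]
width: 0.154
grip_force: 34.9
```

```bash
python3 - <<'E'
from h import *
s=robot.read_state(); print(s['width'],s['force'],s['torque'],s['position'])
m,p,d=cam('wrist'); cv2.imwrite('pics/w3.png',cv2.resize(p[100:340,120:440],None,fx=2.4,fy=2.4))
for n in('top','scene'):
    m,p,d=cam(n); v,u=np.where((red(p)>0)&(d>0)); P=points(m,d,v,u)
    P=P[(np.hypot(P[:,0]-.502,P[:,1]+.038)<.05)&(P[:,2]>.06)]
    if len(P)>5: print(n,len(P),P.mean(0),P.max(0),P.min(0))
E
```

```text
0.15375874454313462 [ 3.37821734 -7.17087613 -9.73557429] [-1.17543896 -0.55569653 -0.03677327] [ 0.50215486 -0.03888531  0.09510831]
scene 42 [ 0.49790517 -0.03416329  0.10378198] [ 0.52529885 -0.02354761  0.1126379 ] [ 0.47616552 -0.04516391  0.09303554]
```

View pics/w3.png

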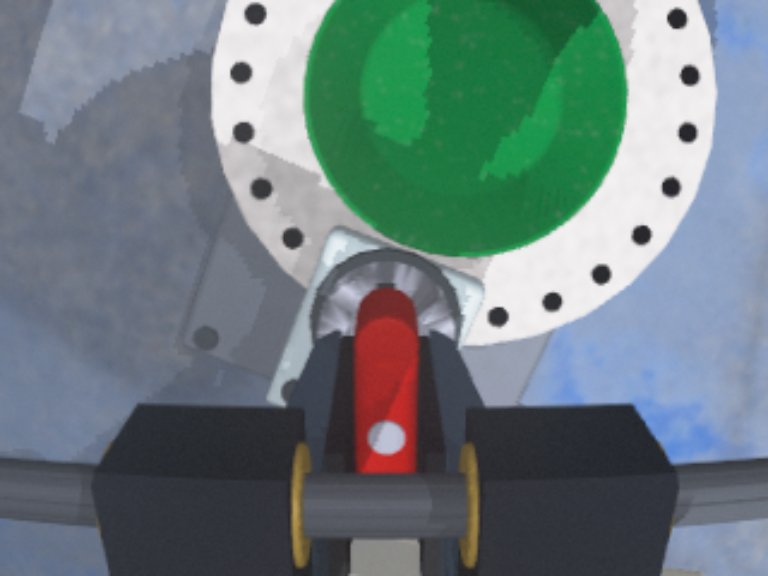

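The handle (pixel 387,380) has turned 22° with the gripper at low torque, so it's free. I'll turn on to 60°.

move_arm(increments=[[0,0,-0.065,0,0,0,0],[0,0,-0.13,0,0,0,0],[0,0,-0.195,0,0,0,0],[0,0,-0.26,0,0,0,0],[0,0,-0.32,0,0,0,0]])

```text
clock: 8.38
position: [0.5021, -0.039, 0.0951]
orientation: [[0.496, 0.868, -0.0], [0.868, -0.496, -0.001], [-0.001, 0.0, -1.0]]
force: [2.6, -8.0, -9.9]
width: 0.151
grip_force: 34.9
```

move_arm(increments=[[0,0,0,0,0,0,0],[0,0,0,0,0,0,0]])

```text
clock: 8.62
position: [0.5021, -0.039, 0.0951]
orientation: [[0.5, 0.866, -0.0], [0.866, -0.5, -0.001], [-0.001, 0.0, -1.0]]
force: [3.0, -8.1, -10.8]
width: 0.153
grip_force: 34.9
```

move_arm(increments=[[0,0,0,0,0,0.01,0],[0,0,0,0,0,0.02,0],[0,0,0,0,0,0.03,0],[0,0,0,0,0,0.04,0],[0,0,0,0,0,0.04,0]])

```text
clock: 9.25
position: [0.5022, -0.039, 0.0891]
orientation: [[0.5, 0.866, -0.0], [0.866, -0.5, -0.001], [-0.001, 0.0, -1.0]]
force: [2.1, -6.6, -10.1]
width: 0.151
grip_force: 34.9
```

move_arm(increments=[[0,0,0,0,0,0.003,0],[0,0,0,0,0,0.006,0],[0,0,0,0,0,0.006,0],[0,0,0,0,0,0.006,0]], squeeze=10)

```text
clock: 9.75
position: [0.5023, -0.039, 0.0885]
orientation: [[0.5, 0.866, -0.0], [0.866, -0.5, -0.001], [-0.001, 0.0, -1.0]]
force: [1.6, -6.5, -3.9]
width: 0.151
grip_force: 10.0
```

Force has come off, so the notch is taking the load. I'll loosen the grip so it settles, then open slowly and partway.

move_arm(increments=[[0,0,0,0,0,0.004,0],[0,0,0,0,0,0.004,0],[0,0,0,0,0,0.004,0],[0,0,0,0,0,0.004,0]], squeeze=3)

```text
clock: 10.25
position: [0.5025, -0.0386, 0.0881]
orientation: [[0.5, 0.866, 0.0], [0.866, -0.5, -0.0], [0.0, 0.0, -1.0]]
force: [1.7, -4.8, 3.8]
width: 0.152
grip_force: 3.0
```

move_arm(increments=[[0,0,0,0,0,0,0.2],[0,0,0,0,0,0,0.3],[0,0,0,0,0,0,0.4],[0,0,0,0,0,0,0.4],[0,0,0,0,0,0,0.4]])

```text
clock: 10.88
position: [0.5023, -0.0386, 0.0879]
orientation: [[0.5, 0.866, -0.0], [0.866, -0.5, 0.0], [0.0, -0.0, -1.0]]
force: [-0.8, -0.1, -0.1]
width: 0.406
grip_force: 0.0
```

move_arm(increments=[[0,0,0,0,0,-0.1,0.4],[0,0,0,0,0,-0.3,0.4],[0,0,0,0,0,-0.6,0.5],[0,0,0,0,0,-0.8,0.7],[0,0,0,0,0,-0.8,0.7]])

```text
clock: 11.5
position: [0.5037, -0.0388, 0.2111]
orientation: [[0.5, 0.866, 0.005], [0.866, -0.5, -0.001], [0.002, 0.005, -1.0]]
force: [0.2, -0.4, -0.1]
width: 0.677
grip_force: 0.0
```

```bash
python3 - <<'E'
from h import *
s=robot.read_state(); print(s['clock'],s['force'],s['position'])
for n in('top','scene'):
    m,p,d=cam(n); cv2.imwrite(f'pics/{n}1.png',p)
    v,u=np.where((red(p)>0)&(d>0)); P=points(m,d,v,u)
    P=P[(np.hypot(P[:,0]-.502,P[:,1]+.038)<.05)&(P[:,2]>.06)]
    if len(P)>20:
        t=P[P[:,2]>P[:,2].max()-.012]; w,V=np.linalg.eigh(np.cov(t[:,:2].T))
        print(n,len(P),t.mean(0),P.max(0),np.degrees(np.arctan2(V[1,1],V[0,1])))
m,p,d=cam('wrist'); cv2.imwrite('pics/w4.png',p)
T=np.linalg.inv(m['world_to_cam'])
v,u=np.where((red(p)>0)&(d>0)); x=(u-m['cx'])/m['fx'];y=(v-m['cy'])/m['fy'];r=np.hypot(x,y)
Q=T[:3,3]+d[v,u][:,None]*(np.stack([np.tan(r)*x/r,-np.tan(r)*y/r,-np.ones_like(r)],-1)@T[:3,:3].T)
Q=Q[np.hypot(Q[:,0]-.502,Q[:,1]+.038)<.05]; t=Q[Q[:,2]>.1]
print(len(Q),len(t),np.percentile(Q[:,2],[50,90,99]))
if len(t)>10: w,V=np.linalg.eigh(np.cov(t[:,:2].T)); print(t.mean(0),np.degrees(np.arctan2(V[1,1],V[0,1])))
E
```

```text
11.5 [ 0.23592069 -0.41202074 -0.12113378] [ 0.50370632 -0.03875227  0.21110438]
scene 232 [ 0.50019139 -0.03488741  0.1070459 ] [ 0.51686477 -0.01344021  0.1114182 ] 60.00983657346076
948 793 [0.1076689  0.10869224 0.10945872]
[ 0.50369973 -0.03603319  0.10768757] 60.090428794961504
```

View pics/w4.png

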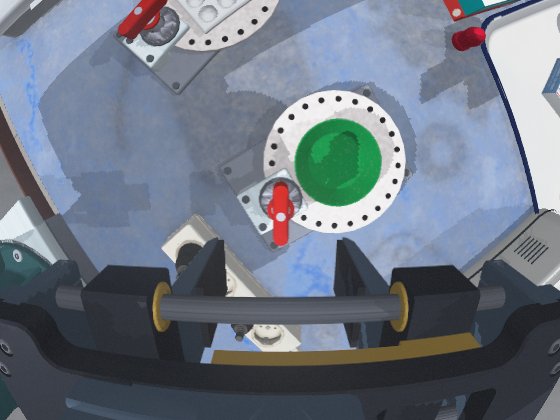

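The handle at pixel (281,212) now sits at 60°, with its top at about 0.108–0.109, which is 10 mm above its start, so it's in the notch. The dish is still in place on its disc. The robot is clear, so I'll hand in.

```bash
python3 -c "
from plant import robot
print(robot.finish_job())"
```

```text
the job is handed in; nothing more can be done
None
```

The green dish's turntable is unlocked: its plunger rests in the +60° notch, 10 mm up, with the gripper clear; I left the dish and the other plunger alone, and handed in at about 12 s.

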